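# Load a film cassette in the label printer and close its cover

## Robot

A 7-joint arm with a two-finger parallel gripper is mounted at the origin on the work surface. World frame = base frame: x ahead of the robot, y to its left, z up, the work surface at z = 0. Lengths are in m, angles in degrees, forces in N, time in s.
With the tool pointing down it reaches from about 0.35 to 0.775 m from the base axis. Payload 3.1 kg.
Tool frame: the origin (TCP) lies between the finger pads, 19 mm behind the fingertips; this is the grasp point; z points along the fingers, y is the line along which they close (so a half turn about z gives the same grasp; the last joint's range is limited). The gripper opens to 85 mm and grips with 20 to 120 N. Pads are 22 mm wide; open, the fingers measure 114 mm over their backs; the gripper's body (76 mm by 85 mm) begins 54 mm behind the grasp point. The pads swing forward as they close: fully open they stand 13 mm farther back than shut.
Start: joints at [61.954, 17.813, 0.802, 86.603, -0.252, 75.585, -1.558], TCP at [0.238, -0.496, 0.25] pointing down, gripper open.
Joint ranges: [-154.91, 154.91], [-16.99, 109.72], [-72.82, 74.43], [7.12, 147.25], [-82.49, 262.49], [11.32, 116.49], [-174.64, 174.64]. Speed limits (degrees/s): [159.86, 159.86, 180, 180, 180, 180, 180].

## Interface

Orientations are given as a 3x3 rotation matrix whose columns are the frame's x, y, z axes.
In Python, from cell import env gives the robot as it stands.
- The arm moves only by the tool jog_arm, never from a script. Its argument "moves" is text: rows parted by semicolons, each of 6 numbers parted by spaces: the shift along the tool's x, y, z in units of 25 mm (1.0 is 25 mm), then the turn, a rotation vector about the tool's x, y, z in units of 5 degrees (1.0 is 5 degrees). A call has exactly 8 rows; each row is the pose to reach, as a shift and turn from the pose commanded when the call began, along the tool's axes at that moment; what a row does not reach only later rows make up. A row lasts 1/8 s, in which the tool goes at most 62.5 mm and 10.7 degrees, less where a joint would pass 70% of its speed; a pose out of reach is approached as far as the arm can. A call with a gripper value outside its range is refused whole. "grip" is the opening, from -1 (shut) to 1 (fully open), set as the call begins (left out, the last holds). The fingers move at their own pace and stop on an object; "force" is the grip in N (left out, the last holds). Time passes only in rows, so rows that repeat a pose let the fingers close, or fill a call up. It gives the time, the measured TCP pose, the force, the opening and the grip force at its end, in the units of the state.
- env.get_obs(): the state, without advancing time (a new reading comes with each control period).
- env.capture(name): name is "scene" or "side" or "wrist"; returns a dict with "img" (480x640x3 uint8, red, green, blue), "fov_y" (degrees; the focal length in pixels is half the picture's height over the tangent of half this angle, whatever the lens; pixels are square), "cx", "cy" (the principal point, pixels), "R" (3x3) and "t" (3): a world point X has camera coordinates R X + t; the wrist camera has in their place "mount" (4x4, takes a point from camera to tool coordinates, whose origin is the TCP and whose axes are the flange's). Camera axes: x right, y down, z forward; pixel columns grow to the right and rows downward; lengths in m; the calibration is good to about 2 mm. A picture is of the moment at which its call begins: read the wrist's pose just before it. There is no depth.
- env.finish_job(): hands the job in; it is judged then, once.
The state is a dict: "time_s": time; "joint_pos": joint angles; "joint_velocities": joint speeds; "joint_torque": joint torques, N m; "ee_pos": TCP position; "ee_rot": TCP orientation; "force": force on the tool from outside, world axes, zero at the start; "moment": the same for the moment, N m; "width": opening from 0.0 (shut) to 1.0 (fully open); "gripper_force": force on a finger pad.
Only numpy, scipy, OpenCV 4.12 (cv2) and the standard library are available. Lean on these libraries where they do the work, as an engineer would, in place of code of your own. Each camera call takes 0.05 s, during which the arm holds its last target. There are 200 camera calls.

## Task

Load the label printer on the balloon-shop counter: draw the film cassette fully out of the rack by its end tab, set it flat on the open counter and let go, then take it again by the rib on its top and seat it flat on the floor of the printer's well, with the tab in the tab channel. Lower the printer's hinged see-through cover gently, without letting it drop, all the way down onto its stop, then press the round key right down and release it, and after that the square key likewise. Leave the spare case in the rack and all the other things on the counter where they are.

Things in the scene. Friction and masses are not known exactly. Their poses are not given: they have to be found in the camera images.
- cassette: Black plastic cassette, about 220 g. Origin: centre of its underside. Body 130 (x) x 64 (y) x 30 mm high. Centred on top a rib: 60 along x, 14 thick in y, from 30 to 56 mm high. At its -x end a tab: x -65 to -99, 12 thick in y, from 3 to 27 mm high. It starts flat in either pigeonhole of the rack, tab and 10 to 20 mm of body sticking out to the robot, rib under the rack's board.
- cassette_rib (a point): Point on the cassette's rib, 51 mm above the underside (5 mm below the rib's top), at the middle of its length: TCP height for gripping the rib across its 14 mm with the tool pointing down.
- cassette_tab (a point): Middle of the cassette's end tab, 15 mm above the underside, 82 mm from the cassette's origin along its -x. On the counter the TCP has to stay at about 22 mm height to grip it across its 12 mm.
- rack: Pale wooden rack, fixed; origin: centre of underside. 160 deep (x), 250 wide (y), 76 mm high. Two pigeonholes open at the front (-x, to the robot) and back, centred at y = +60.5 and -60.5, each 113 wide, 66 mm high, no floor: things lie on the counter. One (it varies) holds the cassette, the other the spare case.
- printer: White label printer, fixed; origin: centre of underside. 280 deep (x, front is -x to the robot), 230 wide (y), rim and front deck 95 mm high. A well open at the top, x -65 to +75, y -100 to +100, has its floor 30 mm above the counter. Cover hinged at the back, two keys on the front deck.
- bay (a point): Target of the cassette's origin, on the well's floor at printer x +5, y -15, z 30 mm; axes as the printer's. The loaded cassette's tab points to the printer's +y (its own x along printer -y). Guides 14 mm high leave the body 3 mm play each side. The tab lies in a channel 22 mm wide between cheeks 28 mm high: no finger room there; about the rib the well is open.
- cover (a joint): Cover angle, rad: 0 shut on its stop, 1.55 fully open. Starts open at 1.38 to 1.52. About 300 g; slight hinge friction: it stays when nearly upright, but below about 1.1 to 1.2 it falls if let go. Flat frame with clear window, 185 mm from hinge to front edge, 220 wide, 6 thick.
- cover_hinge (a point): Middle of the cover's hinge line, on the printer at x = +110 mm, y = 0, height 97 mm; the line runs along the printer's y.
- cover_fin (a point): Middle of the grey fin on the cover's outer face near its front edge: 14 mm thick across (printer y), 45 along the cover, standing 36 out. Shut, this point is 162.5 mm in front of the hinge line and 26 above it, 20 above the cover's face; it turns with the cover. Open, the fin points away from the robot. In a light grip along printer y it can turn between the pads.
- key_round (a joint): Travel of the round key, m: 0 up, 0.006 fully down, springs back. About 1.2 N to start, 5 N fully down.
- key_round_top (a point): Middle of the top of the round key (36 mm diameter, grey, top 10 mm above the front deck, 105 mm above the counter), on the front deck on the printer's +y side.
- key_square (a joint): Travel of the square key, as for the round key.
- key_square_top (a point): Middle of the top of the square key (34 by 34 mm, grey, same height), on the front deck on the printer's -y side.
- spare_case: Plain black box without rib or tab, 145 x 70 x 36 mm, lying in the other pigeonhole, partly sticking out. Leave.
- carton: Cardboard carton 75 x 130 x 55 mm on the back half of the rack's top. Leave.
- weight: Metal balloon weight, turned, 60 mm across and 52 mm high, on the counter between rack and printer. Leave.
- pen_cup: White cup, 68 mm across, 90 mm high, between rack and printer farther back. Leave.
- basket: Green open basket 160 x 120 x 75 mm left of the printer. Leave.

How it is judged:
By the outcome, as a careful person would: the job done as asked, in the order asked, and still so for the second after the job is handed in, with the robot touching nothing.
It also fails if it takes over 72 s, if anything falls off the work surface, if the arm or the gripper's body presses on something with over 40 N, if the wrist force passes 120 N, or if a joint passes its speed limit or range.

## Working session

There is one attempt and no reset: what is moved stays moved. The work goes in short steps, Python scripts to look and compute and a tool call to move; the robot and the scene stay as the last step left them, time stands still between calls to the robot, and variables do not carry over. Pictures are saved under pics/ and viewed, at most 11 in all, crops included, and the job is handed in when it is done.

Besides the shell and the picture viewer there is one more tool, called as name(argument=value, ...), one argument or row to a line, values as JSON. jog_arm: Moves the arm, as the interface text tells. Its arguments: {"type":"object","properties":{"moves":{"type":"string"},"grip":{"type":"number"},"force":{"type":"number"}},"required":["moves"]}

```bash
ls; mkdir -p pics
python3 - <<'E'
from cell import env
import cv2, json, numpy as np
o=env.get_obs(); print({k:np.round(v,3).tolist() for k,v in o.items()})
for n in ("scene","side"):
    c=env.capture(n); cv2.imwrite(f"pics/{n}0.png",c["img"][:,:,::-1])
    np.savez(f"{n}.npz",**c); print(n,c["fov_y"],c["cx"],c["cy"],c["R"],c["t"], (-np.array(c["R"]).T@c["t"]))
E
```

```text
pics
{'time_s': 0.0, 'joint_pos': [61.952, 17.86, 0.8, 86.693, -0.255, 75.584, -1.557], 'joint_velocities': [-0.035, -0.134, 0.014, 0.018, 0.049, -0.151, 0.118], 'joint_torque': [-0.0, -37.992, 0.145, -23.059, 0.012, 0.014, -0.0], 'ee_pos': [0.238, -0.495, 0.249], 'ee_rot': [[0.901, 0.433, -0.001], [0.433, -0.901, 0.002], [-0.0, -0.002, -1.0]], 'force': [1.386, 0.24, -0.28], 'moment': [0.055, 0.011, 0.0], 'gripper_force': 0.0, 'width': 1.003}
scene 52.635620802225425 308.96347210030507 241.5279207679294 [[ 0.80763986  0.58967422  0.00147201]
 [ 0.34013471 -0.46381914 -0.81803434]
 [-0.48169102  0.66117783 -0.57516749]] [-0.47601326 -0.07902228  1.56497325] [ 1.16515906 -0.7906849   0.83617949]
side 48.71268983979046 333.16899290212416 229.9331671605681 [[-0.76297067 -0.64639757 -0.00677806]
 [-0.4343944   0.52044294 -0.73514669]
 [ 0.47872463 -0.55795101 -0.67787418]] [0.4777054  0.28269992 1.26518117] [-0.11839493  0.86756754  1.06869748]
```

View pics/scene0.png

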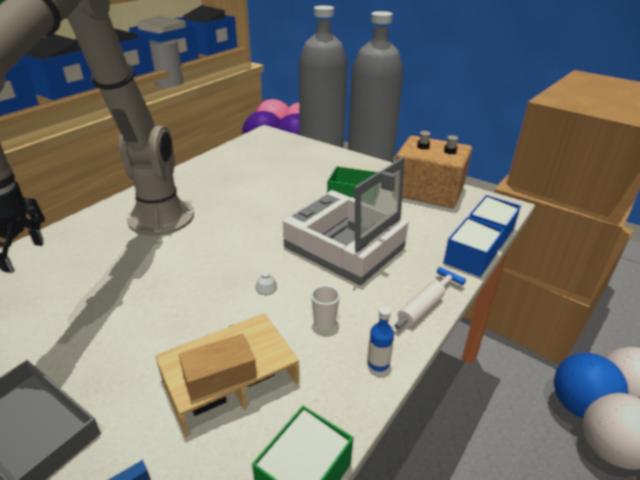

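View pics/side0.png

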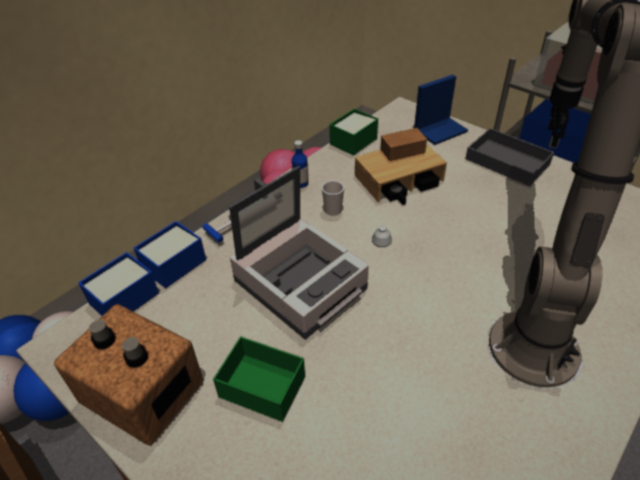

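The scene view shows the rack (~228,370), printer (~345,235) with the cover open, and weight (265,284). In the side view the cassette's tab is at about (398,195), so it is in the left pigeonhole, and the spare case is at (427,180).

```bash
cat > h.py <<'E'
import numpy as np, cv2
def load(n): return dict(np.load(n+".npz"))
def K(c):
    f=240/np.tan(np.radians(float(c["fov_y"]))/2); return np.array([[f,0,c["cx"]],[0,f,c["cy"]],[0,0,1.]])
def pix(c,P):
    q=(np.atleast_2d(P)@c["R"].T+c["t"])@K(c).T; return q[:,:2]/q[:,2:]
def ray(c,u,z):
    d=c["R"].T@np.linalg.inv(K(c))@[u[0],u[1],1]; o=-c["R"].T@c["t"]; return o+d*(z-o[2])/d[2]
E
python3 - <<'E'
import cv2, numpy as np
s=cv2.imread("pics/side0.png")
a=cv2.resize(s[120:220,345:455],None,fx=3.5,fy=3.5,interpolation=cv2.INTER_CUBIC)
b=cv2.resize(s[165:340,225:375],None,fx=2.5,fy=2.5,interpolation=cv2.INTER_CUBIC)
H=600; m=np.zeros((H,800,3),np.uint8); m[:a.shape[0],:a.shape[1]]=a; m[:b.shape[0],400:400+b.shape[1]]=b
cv2.imwrite("pics/m1.png",m)
E
python3 - <<'E'
import cv2, numpy as np
s=cv2.imread("pics/scene0.png")
a=cv2.resize(s[150:445,150:420],(540*295//295*1,590),interpolation=cv2.INTER_CUBIC)
cv2.imwrite("pics/m2.png",a)
E
```

```text
(no output)
```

View pics/m1.png

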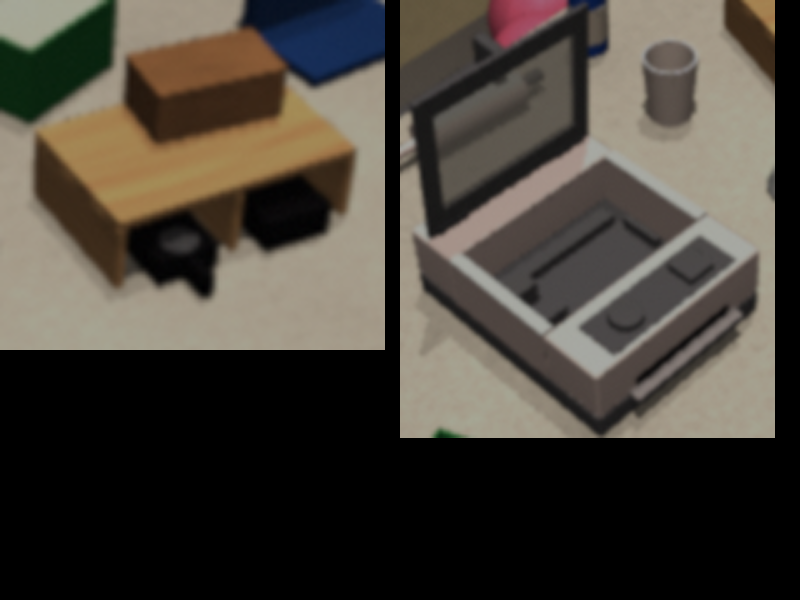

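View pics/m2.png

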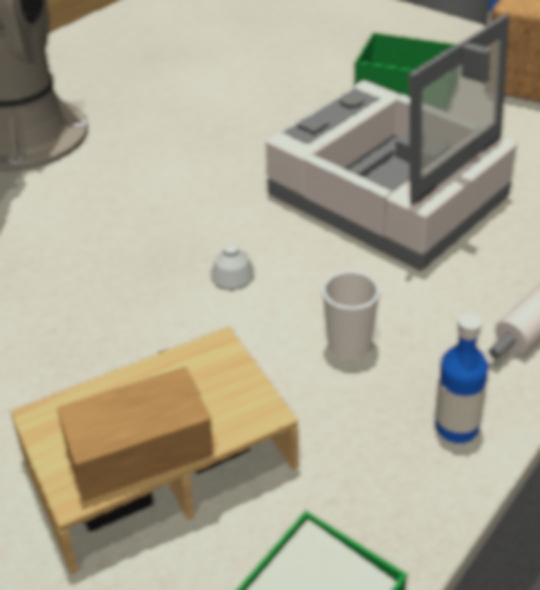

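Crops: rack top corners, printer rim corners, round key (627,315) and square key (690,262) in m1 are readable; the tab end is at m1 (207,280). Fitting poses.

Run:
```python
from h import *
from scipy.optimize import least_squares
S=load("scene"); D=load("side")
A=lambda u,v:(D,(345+u/3.5-.36,120+v/3.5-.36)); B=lambda u,v:(D,(225+(u-400)/2.5-.3,165+v/2.5-.3)); C=lambda u,v:(S,(150+u/2-.25,150+v/2-.25))
rack=[((-80,125,76),A(121,225)),((-80,-125,76),A(354,150)),((80,125,76),A(35,138)),((-80,125,0),A(122,286)),
 ((-80,125,76),C(232,328)),((80,125,76),C(298,420)),((-80,-125,76),C(12,412)),((80,-125,76),C(60,520))]
pr=[((-140,115,95),B(597,378)),((-140,-115,95),B(757,255)),((140,115,95),B(418,232)),
 ((-140,-115,95),C(267,148)),((-140,115,95),C(365,85)),((140,-115,95),C(422,213)),((140,115,95),C(515,148))]
def fit(obs,x0):
    def tf(p,P): c,s=np.cos(p[2]),np.sin(p[2]); return np.array([p[0]+c*P[0]-s*P[1],p[1]+s*P[0]+c*P[1],P[2]])
    def r(p): return np.concatenate([pix(o[0],tf(p,np.array(P)/1000))[0]-o[1] for P,o in obs])
    q=least_squares(r,x0,loss="soft_l1"); print(np.round(q.x,4),np.degrees(q.x[2]).round(1)); print(np.round(r(q.x).reshape(-1,2),1).tolist()); return q.x
fit(rack,[.6,-.4,0]); fit(pr,[.6,.1,0])
for n,o,z in (("round",B(627,311),.105),("square",B(692,261),.105),("tabend low",A(207,293),.003),("tabend top",A(209,268),.027),):
    print(n,ray(o[0],o[1],z).round(4))
for n,o,z in (("weight top",C(232,250),.052),("cup rim",C(351,290),.09),("round",C(352,100),.105),("sq",C(313,127),.105)): print(n,ray(o[0],o[1],z).round(4))
# cover top edge corners triangulation
def tri(a,b):
    P=[K(c)@np.c_[c["R"],c["t"]] for c in (a[0],b[0])]; X=cv2.triangulatePoints(P[0],P[1],np.array(a[1],float),np.array(b[1],float)); return (X[:3]/X[3]).ravel().round(4)
print("cover top R",tri(B(587,8),C(412,72)),"L",tri(B(415,100),C(506,18)))
```

```text
[ 0.6345 -0.345  -0.4129] -23.7
[[-0.5, -0.5], [1.0, -0.6], [-0.4, -2.7], [-2.0, 1.2], [-0.7, -1.9], [1.0, -0.5], [-0.8, -1.4], [-0.2, 3.1]]
[ 0.5625  0.2083 -0.085 ] -4.9
[[-0.5, 0.5], [2.7, -1.8], [-2.2, -2.2], [-2.3, -5.1], [-0.7, -3.2], [0.0, 1.3], [1.5, -3.0]]
round [0.4596 0.2608 0.105 ]
square [0.4536 0.1705 0.105 ]
tabend low [ 0.5438 -0.245   0.003 ]
tabend top [ 0.5473 -0.2497  0.027 ]
weight top [ 0.5064 -0.0741  0.052 ]
cup rim [ 0.6968 -0.0835  0.09  ]
round [0.4653 0.2546 0.105 ]
sq [0.4637 0.1587 0.105 ]
cover top R [0.6529 0.0984 0.2809] L [0.6755 0.304  0.2795]
```

```bash
cat >> h.py <<'E'
from scipy.spatial.transform import Rotation as Rn
def Rt(yaw,pitch=0):
    "tool down, tool x at yaw (deg); pitch turns about tool y"
    return (Rn.from_euler("z",yaw,degrees=True)*Rn.from_euler("x",180,degrees=True)*Rn.from_euler("y",pitch,degrees=True)).as_matrix()
def go(o,*targets):
    "moves from pose o to each target (pos,yaw[,pitch]) in jog units"
    R=np.array(o["ee_rot"])
    for t in targets:
        s=R.T@(np.array(t[0])-o["ee_pos"])/.025; w=Rn.from_matrix(R.T@Rt(*t[1:])).as_rotvec(degrees=True)/5
        print(" ".join("%.2f"%v for v in [*s,*w]), " rows>=%.1f"%max(np.linalg.norm(s)/2.5,np.linalg.norm(w)/2.14))
def st(o): print("t",round(o["time_s"],2),np.round(o["ee_pos"],4),"yaw %.1f"%np.degrees(np.arctan2(o["ee_rot"][1][0],o["ee_rot"][0][0])),"zax",np.round(np.array(o["ee_rot"])[:,2],3),"F",np.round(o["force"],1),"w %.3f g %.1f"%(o["width"],o["gripper_force"]),"j",np.round(o["joint_pos"],0))
def wcam(env,name=None):
    o=env.get_obs(); c=env.capture("wrist"); m=np.array(c["mount"]); T=np.eye(4); T[:3,:3]=o["ee_rot"]; T[:3,3]=o["ee_pos"]
    E=np.linalg.inv(T@m); d=dict(fov_y=c["fov_y"],cx=c["cx"],cy=c["cy"],R=E[:3,:3],t=E[:3,3])
    if name: cv2.imwrite(f"pics/{name}.png",c["img"][:,:,::-1]); np.savez(name+".npz",**d)
    return o,d,c["img"]
E
python3 - <<'E'
from h import *
from cell import env
o=env.get_obs(); print(np.round(env.capture("wrist")["mount"],3))
go(o,([.53,-.24,.17],156.3),([.53,-.24,.17],-23.7))
E
```

```text
[[-0.    -0.952 -0.307  0.079]
 [ 1.    -0.    -0.    -0.   ]
 [ 0.    -0.307  0.952 -0.124]
 [ 0.     0.     0.     1.   ]]
14.95 -4.13 3.17 -0.01 -0.03 -26.13  rows>=12.2
14.95 -4.13 3.17 -0.02 0.01 9.87  rows>=6.3
```

jog_arm(
  moves="2 -0.5 0.4 0 0 -2;4 -1 0.8 0 0 -4;6 -1.6 1.2 0 0 -6;8 -2.2 1.6 0 0 -8;10 -2.7 2.1 0 0 -10;12 -3.3 2.5 0 0 -12;14 -3.8 3 0 0 -14;14.95 -4.13 3.17 0 0 -16",
)

```text
time_s: 1.15
ee_pos: [0.5321, -0.2369, 0.1695]
ee_rot: [[-0.28, 0.96, -0.001], [0.96, 0.28, 0.003], [0.003, 0.0, -1.0]]
force: [-0.4, -0.3, 0.3]
width: 0.999
gripper_force: 0.0
```

jog_arm(
  moves="0 0 0 0 0 -2;0 0 0 0 0 -4;0 0 0 0 0 -6;0 0 0 0 0 -8;0 0 0 0 0 -10.13;0 0 0 0 0 -10.13;0 0 0 0 0 -10.13;0 0 0 0 0 -10.13",
)

```text
time_s: 2.15
ee_pos: [0.5303, -0.2409, 0.1707]
ee_rot: [[-0.915, 0.403, -0.0], [0.403, 0.915, -0.0], [0.0, -0.0, -1.0]]
force: [0.5, -0.3, -0.5]
width: 1.002
gripper_force: 0.0
```

Run:
```python
from h import *
from cell import env
o,d,i=wcam(env,"w1"); st(o)
```

```text
t 2.15 [ 0.5303 -0.2409  0.1707] yaw 156.2 zax [-0. -0. -1.] F [ 0.5 -0.3 -0.5] w 1.002 g 0.0 j [ 45.  28. -33.  87.  16.  69.  76.]
```

View pics/w1.png

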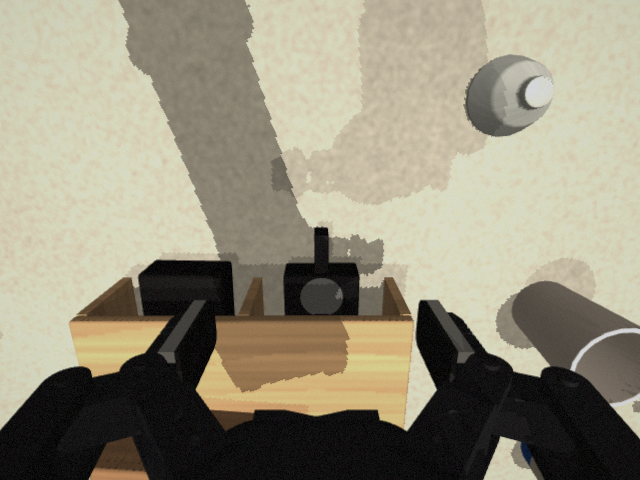

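Wrist view: tab end top at (321,229), body front edge from (285,264) to (358,264), rack top front edge from (70,320) to (412,318), weight knob at (538,92), cup rim right.

Run:
```python
from h import *
d=load("w1")
P={n:ray(d,u,z) for n,u,z in (("tL",(315,229),.027),("tR",(328,229),.027),("bL",(285,264),.03),("bR",(358,264),.03),("tbL",(315,264),.027),("tbR",(328,264),.027),("rL",(70,320),.076),("rR",(412,318),.076),("wt",(538,92),.052))}
for k,v in P.items(): print(k,v.round(4))
f=lambda a,b:(np.degrees(np.arctan2(*(P[b]-P[a])[[1,0]])),np.linalg.norm(P[b]-P[a]))
print(f("bL","bR"),f("rL","rR")); te=(P["tL"]+P["tR"])/2; bm=(P["bL"]+P["bR"])/2; v=bm-te; print(te,bm,np.degrees(np.arctan2(v[1],v[0])),np.linalg.norm(v[:2]))
```

```text
tL [ 0.5317 -0.2422  0.027 ]
tR [ 0.5359 -0.2327  0.027 ]
bL [ 0.5484 -0.2766  0.03  ]
bR [ 0.5726 -0.2217  0.03  ]
tbL [ 0.5595 -0.2545  0.027 ]
tbR [ 0.5638 -0.2446  0.027 ]
rL [ 0.5098 -0.4246  0.076 ]
rR [ 0.6071 -0.1995  0.076 ]
wt [ 0.4984 -0.0695  0.052 ]
(np.float64(66.21816877598822), np.float64(0.06000364690613978)) (np.float64(66.60630556844114), np.float64(0.2452755167739068))
[ 0.53381425 -0.23745887  0.027     ] [ 0.56050652 -0.24912107  0.03      ] -23.601136342670678 0.02912875530445644
```

Run:
```python
from h import *
from cell import env
go(env.get_obs(),([.543,-.2415,.07],156.4),([.543,-.2415,.025],156.4),([.543-.916*.155,-.2415+.401*.155,.025],156.4))
```

```text
-0.47 0.18 4.03 -0.00 -0.00 -0.03  rows>=1.6
-0.47 0.18 5.83 -0.00 -0.00 -0.03  rows>=2.3
5.72 0.17 5.83 -0.00 -0.00 -0.03  rows>=3.3
```

jog_arm(
  moves="-0.2 0.1 1.5 0 0 0;-0.4 0.18 3 0 0 0;-0.47 0.18 4 0 0 0;-0.47 0.18 4.8 0 0 0;-0.47 0.18 5.4 0 0 0;-0.47 0.18 5.8 0 0 0;-0.47 0.18 5.83 0 0 0;-0.47 0.18 5.83 0 0 0",
  grip=0.2,
  force=40,
)

```text
time_s: 3.2
ee_pos: [0.5435, -0.2416, 0.0257]
ee_rot: [[-0.916, 0.402, 0.001], [0.402, 0.916, -0.001], [-0.001, 0.0, -1.0]]
force: [0.5, -0.6, 0.4]
width: 0.599
gripper_force: 0.0
```

jog_arm(
  moves="0 0 0 0 0 0;0 0 0 0 0 0;0 0 0 0 0 0;0 0 0 0 0 0;0 0 0 0 0 0;0 0 0 0 0 0;0 0 0 0 0 0;0 0 0 0 0 0",
  grip=-1,
  force=40,
)

```text
time_s: 4.2
ee_pos: [0.5432, -0.2416, 0.0256]
ee_rot: [[-0.916, 0.402, 0.001], [0.402, 0.916, -0.001], [-0.001, -0.0, -1.0]]
force: [-1.3, 0.2, 5.5]
width: 0.132
gripper_force: 42.7
```

jog_arm(
  moves="0.3 0 0 0 0 0;0.8 0 0 0 0 0;1.5 0 0 0 0 0;2.2 0 0 0 0 0;2.9 0 0 0 0 0;3.6 0 0 0 0 0;4.3 0 0 0 0 0;4.9 0 0 0 0 0",
)

```text
time_s: 5.2
ee_pos: [0.4307, -0.1921, 0.0255]
ee_rot: [[-0.916, 0.402, 0.002], [0.402, 0.916, -0.001], [-0.003, 0.0, -1.0]]
force: [2.5, -1.0, 2.8]
width: 0.133
gripper_force: 42.5
```

jog_arm(
  moves="0.6 0 0 0 0 0;1 0 0 0 0 0;1.3 0 0 0 0 0;1.3 0 0 0 0 0;1.3 0 0 0 0 0;1.3 0 0 0 0 0;1.3 0 0 0 0 0;1.3 0 0 0 0 0",
)

```text
time_s: 6.2
ee_pos: [0.4005, -0.1789, 0.0254]
ee_rot: [[-0.916, 0.402, -0.001], [0.402, 0.916, -0.0], [0.001, -0.001, -1.0]]
force: [-1.3, 0.3, 9.9]
width: 0.131
gripper_force: 43.4
```

jog_arm(
  moves="0 0 0 0 0 0;0 0 0 0 0 0;0 0 0 0 0 0;0 0 -0.5 0 0 0;0 0 -1.5 0 0 0;0 0 -3 0 0 0;0 0 -4.5 0 0 0;0 0 -6 0 0 0",
  grip=0.1,
)

```text
time_s: 7.2
ee_pos: [0.4009, -0.1789, 0.1769]
ee_rot: [[-0.916, 0.401, 0.0], [0.401, 0.916, -0.0], [-0.001, -0.0, -1.0]]
force: [0.6, -0.4, -0.4]
width: 0.551
gripper_force: 0.0
```

Run:
```python
from h import *
from cell import env
o,d,i=wcam(env,"w2"); st(o)
```

```text
t 7.2 [ 0.4009 -0.1789  0.1769] yaw 156.3 zax [ 0. -0. -1.] F [ 0.6 -0.4 -0.4] w 0.551 g 0.0 j [ 55.  11. -38. 108.   8.  63.  81.]
```

View pics/w2.png

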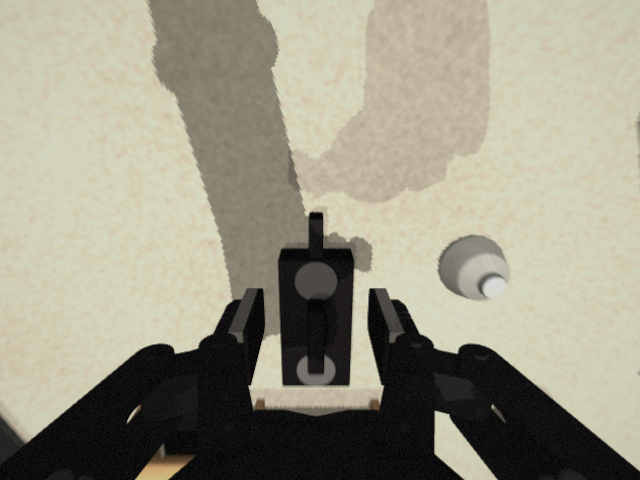

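The cassette lies flat, clear of the rack: tab end (316,213), body front edge from (279,250) to (354,250), back edge from (283,385) to (350,385).

Run:
```python
from h import *
from cell import env
d=load("w2")
te=ray(d,(316,213),.027); f=(ray(d,(279,250),.03)+ray(d,(354,250),.03))/2; b=(ray(d,(283,385),.03)+ray(d,(350,385),.03))/2
v=b-f; a=np.degrees(np.arctan2(v[1],v[0])); print(te,f,b,a,np.linalg.norm(v)); e=v/np.linalg.norm(v)
print("orig",(f+b)/2, te+.099*e)
o=env.get_obs(); c=(f+b)/2; c[2]=.053
go(o,([*c[:2],.12],a+180),([*c[:2],.053],a+180))
```

```text
[ 0.39197593 -0.17484861  0.027     ] [ 0.42039845 -0.18686199  0.03      ] [ 0.54553727 -0.241674    0.03      ] -23.653882731273267 0.1366165419457966
orig [ 0.48296786 -0.214268    0.03      ] [ 0.48265853 -0.21456846  0.027     ]
-3.41 0.01 2.50 -0.01 0.11 0.00  rows>=1.7
-3.38 0.01 5.18 -0.01 0.11 0.00  rows>=2.5
```

jog_arm(
  moves="-1.2 0 0.5 0 0 0;-2.4 0 1 0 0 0;-3.38 0.01 2.2 0 0 0;-3.38 0.01 3.2 0 0 0;-3.38 0.01 4.2 0 0 0;-3.38 0.01 4.9 0 0 0;-3.38 0.01 5.2 0 0 0;-3.38 0.01 5.2 0 0 0",
)

```text
time_s: 8.25
ee_pos: [0.4784, -0.2128, 0.0463]
ee_rot: [[-0.916, 0.401, -0.001], [0.401, 0.916, -0.001], [0.0, -0.001, -1.0]]
force: [-2.3, 1.5, 5.7]
width: 0.551
gripper_force: 2.6
```

jog_arm(
  moves="0 0 0 0 0 0;0 0 0 0 0 0;0 0 0 0 0 0;0 0 0 0 0 0;0 0 0 0 0 0;0 0 0 0 0 0;0 0 0 0 0 0;0 0 0 0 0 0",
  grip=-1,
  force=50,
)

```text
time_s: 9.25
ee_pos: [0.4818, -0.2142, 0.0492]
ee_rot: [[-0.916, 0.402, 0.007], [0.402, 0.916, -0.004], [-0.008, -0.001, -1.0]]
force: [-2.9, 0.3, 15.4]
width: 0.155
gripper_force: 53.8
```

Run:
```python
from h import *
from cell import env
o=env.get_obs(); st(o)
# bay from first printer fit
a=np.radians(-4.9); p=np.array([.5625,.2083]); bay=p+[.005*np.cos(a)+.015*np.sin(a),.005*np.sin(a)-.015*np.cos(a)]; print(bay)
go(o,([o["ee_pos"][0]-.02,o["ee_pos"][1]+.02,.25],156.3),([.50,.10,.25],120),([*bay,.25],85.1))
```

```text
t 9.25 [ 0.4818 -0.2142  0.0492] yaw 156.3 zax [ 0.007 -0.004 -1.   ] F [-2.9  0.3 15.4] w 0.155 g 53.8 j [ 46.  31. -33. 104.  21.  51.  71.]
[0.56620047 0.19292774]
0.99 0.40 -8.04 -0.01 0.09 0.00  rows>=3.2
4.32 11.79 -8.08 0.02 0.09 7.26  rows>=6.0
3.38 16.26 -8.08 0.05 0.09 14.24  rows>=7.4
```

jog_arm(
  moves="0 0 -1 0 0 0;0 0 -2.5 0 0 0;0.4 0.2 -4.5 0 0 0;1 1.5 -6.5 0 0 1;1.8 3.5 -8.08 0 0 2.5;2.6 5.5 -8.08 0 0 4;3.3 7.5 -8.08 0 0 5.5;3.9 9.6 -8.08 0 0 7",
)

```text
time_s: 10.25
ee_pos: [0.4854, 0.0475, 0.2478]
ee_rot: [[-0.516, 0.857, 0.002], [0.857, 0.516, -0.001], [-0.002, 0.001, -1.0]]
force: [1.1, -0.8, -0.9]
width: 0.154
gripper_force: 50.5
```

Run:
```python
from h import *
from cell import env
o=env.get_obs(); st(o)
go(o,([.566,.193,.25],85.1))
```

```text
t 10.25 [0.4854 0.0475 0.2478] yaw 121.0 zax [ 0.002 -0.001 -1.   ] F [ 1.1 -0.8 -0.9] w 0.154 g 50.5 j [ 26.  14. -40.  95.  10.  74.  15.]
3.32 5.76 -0.09 0.01 0.02 7.19  rows>=3.4
```

jog_arm(
  moves="0.6 1.2 0 0 0 1.5;1.2 2.4 0 0 0 3;1.9 3.6 0 0 0 4.5;2.6 4.7 0 0 0 6;3.2 5.6 0 0 0 7.2;3.32 5.76 0 0 0 7.2;3.32 5.76 0 0 0 7.2;3.32 5.76 0 0 0 7.2",
)

```text
time_s: 11.25
ee_pos: [0.5655, 0.19, 0.247]
ee_rot: [[0.083, 0.997, -0.0], [0.997, -0.083, -0.001], [-0.001, -0.0, -1.0]]
force: [-0.3, -0.1, -0.9]
width: 0.155
gripper_force: 50.6
```

Run:
```python
from h import *
from cell import env
o,d,i=wcam(env,"w3"); st(o)
```

```text
t 11.25 [0.5655 0.19   0.247 ] yaw 85.2 zax [-0.    -0.001 -1.   ] F [-0.3 -0.1 -0.9] w 0.155 g 50.6 j [  2.  27. -34.  78.  15.  79. -36.]
```

View pics/w3.png

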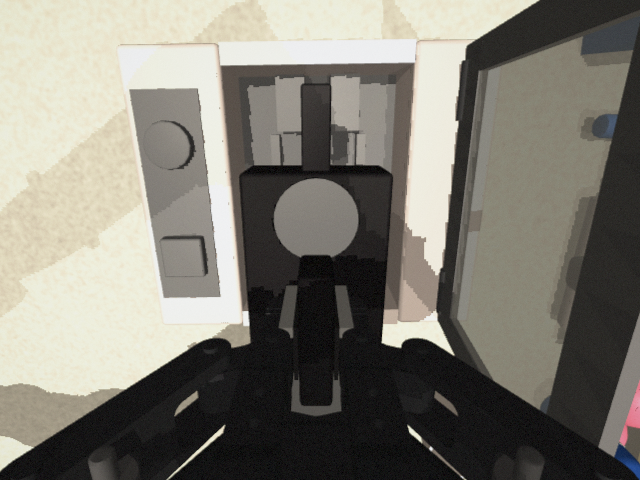

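Wrist view over the printer: rim front corners (120,45)/(162,323), well's left edge row 65 from col 220 to 414, round key (171,145), square key (184,256). Cassette held level, tab up towards +y, and the tab channel is at about (318,150).

Run:
```python
from h import *
from scipy.optimize import least_squares
from cell import env
d=load("w3")
obs=[((-140,115,95),(120,45)),((-140,-115,95),(162,323)),((-65,115,95),(218,43)),((-65,100,95),(220,65)),((75,100,95),(414,64)),((75,115,95),(416,40)),((-65,-115,95),(242,324)),((75,100,30),(396,81)),((-65,100,30),(248,81))]
def tf(p,P): c,s=np.cos(p[2]),np.sin(p[2]); return np.array([p[0]+c*P[0]-s*P[1],p[1]+s*P[0]+c*P[1],P[2]])
r=lambda p:np.concatenate([pix(d,tf(p,np.array(P)/1000))[0]-o for P,o in obs])
q=least_squares(r,[.5625,.2083,-.085],loss="soft_l1"); p=q.x; print(p.round(4),np.degrees(p[2])); print(r(p).reshape(-1,2).round(1).tolist())
bay=tf(p,np.array([5,-15,30])/1000); print("bay",bay)
for n,u in (("round",(171,145)),("square",(184,257))):
    w=ray(d,u,.105); c,s=np.cos(p[2]),np.sin(p[2]); l=[c*(w[0]-p[0])+s*(w[1]-p[1]),-s*(w[0]-p[0])+c*(w[1]-p[1])]; print(n,w.round(4),np.round(l,4))
# cassette in hand: body front top edge corners, tab end top, with underside at tcp-.049
z0=env.get_obs()["ee_pos"][2]-.049
for n,u,z in (("bL",(241,172),.03),("bR",(391,172),.03),("tL",(302,85),.027),("tR",(331,85),.027)): print(n,ray(d,u,z0+z).round(4))
print("predicted guide/channel px", [pix(d,tf(p,np.array(P)/1000))[0].round(0).tolist() for P in ((-6,75,58),(16,75,58),(5,50,44))])
```

```text
[ 0.5642  0.2087 -0.0734] -4.206024062529333
[[-7.0, -0.8], [-1.2, 3.7], [0.7, -0.1], [0.7, 1.3], [0.9, 0.0], [0.6, 0.6], [0.9, 2.0], [-0.7, -5.2], [-8.5, -3.5]]
bay [0.56812875 0.19341468 0.03      ]
round [0.4635 0.2622 0.105 ] [-0.1044  0.0459]
square [0.4553 0.1734 0.105 ] [-0.1061 -0.0432]
bL [0.5399 0.2522 0.2281]
bR [0.601  0.2471 0.2281]
tL [0.5678 0.283  0.2251]
tR [0.579  0.282  0.2251]
predicted guide/channel px [[305.0, 105.0], [331.0, 105.0], [318.0, 135.0]]
```

Run:
```python
from h import *
from cell import env
d=load("w3"); o=env.get_obs(); R=np.array(o["ee_rot"]); t=np.array([.5655,.19,.247])
P=lambda x,y,z: pix(d,t+R@np.array([x,y,z])/1000)[0].round(0).tolist()
print("pad tip +-11",P(11,-7,19),P(-11,-7,19),P(11,7,19))
for s in (0,-3,-6): print("shift",s,"rib end top",P(30+s,0,-7),P(30+s,-7,-7),"rib end bottom",P(30+s,0,19),"rib far top",P(-30+s,0,-7),"body edge top",P(65+s,-32,19),P(65+s,32,19),"bottom",P(65+s,-32,49),"tab",P(99+s,-6,22),"body back top",P(-65+s,-32,19))
# pairs of pictures from the fixed cameras
for n in ("side",):
    c=env.capture(n); np.savez(n+"2.npz",**c); s=c["img"][:,:,::-1]
    print(pix(load(n),t)[0]); 
    u,v=pix(load(n),t)[0].astype(int); a=s[v-75:v+75,u-100:u+100]; cv2.imwrite("pics/s2.png",cv2.resize(a,None,fx=4,fy=4,interpolation=cv2.INTER_CUBIC))
```

```text
pad tip +-11 [301.0, 281.0] [301.0, 323.0] [332.0, 281.0]
shift 0 rib end top [316.0, 264.0] [297.0, 264.0] rib end bottom [316.0, 241.0] rib far top [316.0, 397.0] body edge top [237.0, 159.0] [395.0, 159.0] bottom [250.0, 153.0] tab [300.0, 68.0] body back top [254.0, 414.0]
shift -3 rib end top [316.0, 272.0] [297.0, 272.0] rib end bottom [316.0, 248.0] rib far top [316.0, 403.0] body edge top [237.0, 167.0] [395.0, 167.0] bottom [251.0, 159.0] tab [301.0, 76.0] body back top [255.0, 419.0]
shift -6 rib end top [316.0, 279.0] [297.0, 279.0] rib end bottom [316.0, 254.0] rib far top [316.0, 409.0] body edge top [238.0, 174.0] [394.0, 174.0] bottom [251.0, 166.0] tab [301.0, 85.0] body back top [255.0, 424.0]
[300.31139884 210.76425713]
```

Run:
```python
from h import *
from cell import env
o=env.get_obs();st(o); go(o,([.5685,.1985,.122],85.6))
```

```text
t 11.35 [0.5656 0.1903 0.2471] yaw 85.2 zax [ 0.    -0.001 -1.   ] F [-0.3 -0.3 -2.3] w 0.151 g 50.6 j [  2.  27. -34.  78.  15.  79. -37.]
0.34 0.09 5.01 0.00 0.01 -0.08  rows>=2.0
```

jog_arm(
  moves="0.2 0.05 1 0 0 0;0.34 0.09 2 0 0 -0.08;0.34 0.09 3 0 0 -0.08;0.34 0.09 4 0 0 -0.08;0.34 0.09 4.7 0 0 -0.08;0.34 0.09 5 0 0 -0.08;0.34 0.09 5 0 0 -0.08;0.34 0.09 5 0 0 -0.08",
)

```text
time_s: 12.35
ee_pos: [0.5691, 0.2005, 0.1231]
ee_rot: [[0.075, 0.997, 0.002], [0.997, -0.075, 0.001], [0.001, 0.002, -1.0]]
force: [-0.4, -0.3, -1.9]
width: 0.154
gripper_force: 50.6
```

Run:
```python
from h import *
from cell import env
o,d,i=wcam(env,"w4"); st(o)
cv2.imwrite("pics/w4c.png",cv2.resize(i[0:300,150:550,::-1],None,fx=2,fy=2,interpolation=cv2.INTER_CUBIC))
```

```text
t 12.35 [0.5691 0.2005 0.1231] yaw 85.7 zax [ 0.002  0.001 -1.   ] F [-0.4 -0.3 -1.9] w 0.154 g 50.6 j [  1.  33. -32.  87.  19.  65. -40.]
```

View pics/w4c.png

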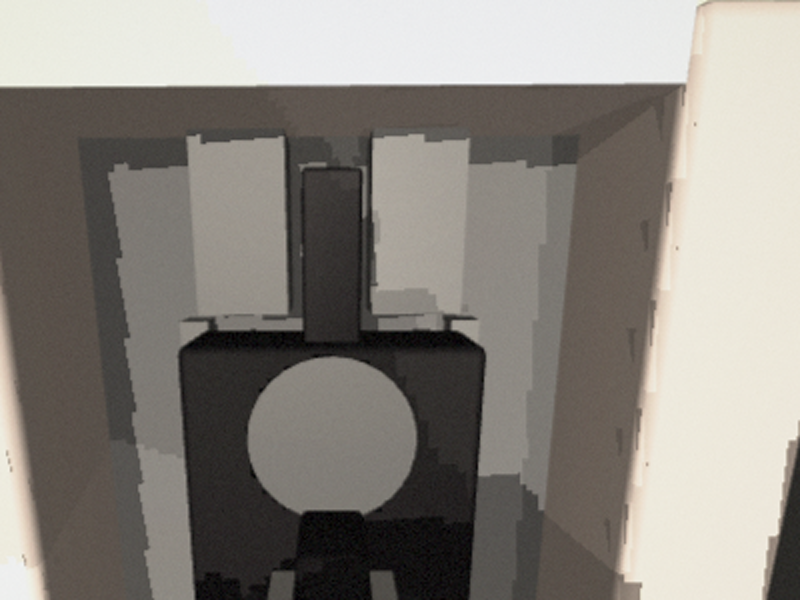

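Tab (cols 303–361) is centred between the cheeks (290–371 in the crop); body's leading edge is at row ~333 bottom / ~352 top, and the cheek ends/guide edges lie at rows ~316–332.

Run:
```python
from h import *
d=load("w4"); p=[.5642,.2087,-.0734]; c,s=np.cos(p[2]),np.sin(p[2])
tf=lambda x,y,z: np.array([p[0]+(c*x-s*y)/1000,p[1]+(s*x+c*y)/1000,z/1000])
q=lambda X:((pix(d,X)[0]-[150,0])*2).round(0).tolist()
print("cx,cy",d["cx"],d["cy"])
print("well wall top",q(tf(-65,100,95)),q(tf(75,100,95)),"floor",q(tf(75,100,30)),q(tf(-65,100,30)))
for y in (53,56,60): print(y,"guide",q(tf(5-35,y,44)),q(tf(40,y,44)),"cheek",q(tf(-6,y,58)),q(tf(16,y,58)))
print("cheek y96",q(tf(-6,96,58)))
inv=lambda u,z:(lambda w:(round(1000*(c*(w[0]-p[0])+s*(w[1]-p[1])),1),round(1000*(-s*(w[0]-p[0])+c*(w[1]-p[1])),1)))(ray(d,(u[0]/2+150,u[1]/2),z))
print("body top edge",inv((180,352),.104),inv((485,352),.104),"bottom",inv((197,333),.074),inv((468,333),.074),"tab end",inv((303,168),.101),inv((361,168),.101))
print("cheek near edge",inv((288,316),.058),inv((372,316),.058),"far",inv((287,137),.058),inv((374,137),.058),"guide outer corners",inv((180,320),.044),inv((478,320),.044))
```

```text
cx,cy 315.7595188307671 235.7187541064974
well wall top [-30.0, 91.0] [685.0, 90.0] floor [575.0, 140.0] [83.0, 141.0]
53 guide [207.0, 313.0] [451.0, 313.0] cheek [288.0, 318.0] [370.0, 318.0]
56 guide [206.0, 303.0] [452.0, 302.0] cheek [288.0, 306.0] [371.0, 306.0]
60 guide [206.0, 288.0] [453.0, 287.0] cheek [287.0, 291.0] [371.0, 291.0]
cheek y96 [284.0, 141.0]
body top edge (np.float64(-25.5), np.float64(50.4)) (np.float64(37.1), np.float64(50.3)) bottom (np.float64(-27.5), np.float64(50.8)) (np.float64(39.2), np.float64(50.7)) tab end (np.float64(0.1), np.float64(85.5)) (np.float64(11.4), np.float64(85.4))
cheek near edge (np.float64(-6.0), np.float64(53.5)) (np.float64(16.4), np.float64(53.4)) far (np.float64(-5.3), np.float64(96.9)) (np.float64(16.2), np.float64(96.9)) guide outer corners (np.float64(-37.9), np.float64(51.1)) (np.float64(47.7), np.float64(50.9))
```

jog_arm(
  moves="-0.03 -0.03 0.2 0 0 0;-0.03 -0.03 0.5 0 0 0;-0.03 -0.03 0.8 0 0 0;-0.03 -0.03 1.1 0 0 0;-0.03 -0.03 1.4 0 0 0;-0.03 -0.03 1.6 0 0 0;-0.03 -0.03 1.76 0 0 0;-0.03 -0.03 1.76 0 0 0",
)

```text
time_s: 13.4
ee_pos: [0.5675, 0.1996, 0.0794]
ee_rot: [[0.075, 0.997, 0.0], [0.997, -0.075, -0.001], [-0.001, 0.0, -1.0]]
force: [-2.7, -0.5, 4.5]
width: 0.151
gripper_force: 51.2
```

jog_arm(
  moves="0 0 0.05 0 0 0;0 0 0.05 0 0 0;0 0 0.05 0 0 0;0 0 0.05 0 0 0;0 0 0.05 0 0 0;0 0 0.05 0 0 0;0 0 0.05 0 0 0;0 0 0.05 0 0 0",
)

```text
time_s: 14.4
ee_pos: [0.5676, 0.1996, 0.0793]
ee_rot: [[0.075, 0.997, 0.001], [0.997, -0.075, -0.001], [-0.001, 0.001, -1.0]]
force: [-4.2, -1.7, 10.6]
width: 0.155
gripper_force: 52.2
```

jog_arm(
  moves="0 0 0 0 0 0;0 0 0 0 0 0;0 0 0 0 0 0;0 0 0 0 0 0;0 0 -1 0 0 0;0 0 -3 0 0 0;0 0 -5.5 0 0 0;0 0 -8 0 0 0",
  grip=0,
  force=20,
)

```text
time_s: 15.4
ee_pos: [0.567, 0.1992, 0.2778]
ee_rot: [[0.075, 0.997, -0.002], [0.997, -0.075, -0.0], [-0.001, -0.002, -1.0]]
force: [1.4, 0.3, -0.3]
width: 0.499
gripper_force: 0.0
```

jog_arm(
  moves="0 0 -1 0 0 -2;0 0 -2 0 0 -4;0 0.5 -2.8 0 0 -6;0 1 -2.8 0 0 -8;0 1.5 -2.8 0 0 -10;0 2 -2.8 0 0 -12;0 2 -2.8 0 0 -14;0 2 -2.8 0 0 -16",
)

```text
time_s: 16.4
ee_pos: [0.6174, 0.1956, 0.3456]
ee_rot: [[-0.97, 0.241, -0.002], [0.241, 0.97, -0.0], [0.002, -0.001, -1.0]]
force: [-0.1, 0.1, 0.4]
width: 0.499
gripper_force: 0.0
```

jog_arm(
  moves="0 0 0 0 0 -2;0 0 0 0 0 -2;0 0 0 0 0 -2;0 0 0 0 0 -2;0 0 0 0 0 -2;0 0 0 0 0 -2;0 0 0 0 0 -2;0 0 0 0 0 -2",
)

```text
time_s: 17.4
ee_pos: [0.6175, 0.1957, 0.3467]
ee_rot: [[-0.997, 0.075, 0.0], [0.075, 0.997, -0.0], [-0.0, -0.0, -1.0]]
force: [0.3, -0.3, -1.2]
width: 0.501
gripper_force: 0.0
```

Run:
```python
from h import *
from cell import env
o,d,i=wcam(env,"w5"); st(o)
s=env.capture("scene")["img"][:,:,::-1]
m=np.zeros((600,800,3),np.uint8)
m[:480,:640]=i[:,:,::-1]; 
a=cv2.resize(s[150:270,340:420],None,fx=2,fy=2,interpolation=cv2.INTER_CUBIC); m[:240,640:800]=a; 
b=env.capture("side")["img"][:,:,::-1][160:330,225:375]; m[300:470,645:795]=b
cv2.imwrite("pics/w5m.png",m)
```

```text
t 17.4 [0.6175 0.1957 0.3467] yaw 175.7 zax [ 0. -0. -1.] F [ 0.3 -0.3 -1.2] w 0.501 g 0.0 j [  5.  36. -51.  55.  28.  99.  51.]
```

View pics/w5m.png

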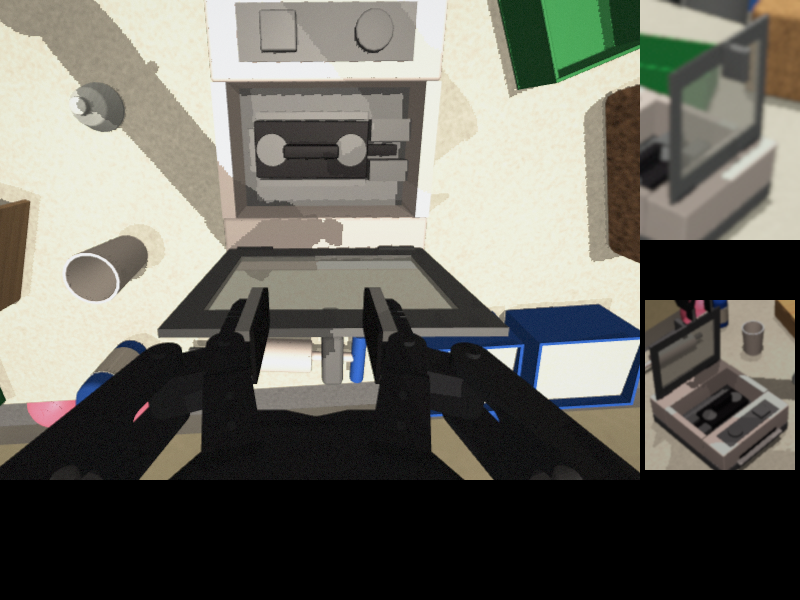

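The cassette is seated flat with its tab in the channel (tab at (383,150) between the cheeks). Cover's top edge runs from (158,331) to (508,328), and the fin is at cols 322–342, rows 337–384.

```bash
cat >> h.py <<'E'
def tfp(p,P): c,s=np.cos(p[2]),np.sin(p[2]); return np.array([p[0]+c*P[0]-s*P[1],p[1]+s*P[0]+c*P[1],P[2]])
def cov(p,th,l,y,h): c,s=np.cos(th),np.sin(th); return tfp(p,np.array([110-l*c+h*s,y,97+l*s+h*c])/1000)
E
python3 - <<'E'
from h import *
from scipy.optimize import least_squares
from cell import env
d=load("w5"); 
C=[((185,110,0),(508,328)),((185,-110,0),(158,331)),((185,110,6),(508,335)),((185,-110,6),(158,337)),((185,-7,42),(322,384)),((185,7,42),(343,384))]
Q=[((-65,-100,95),(226,81)),((-65,100,95),(425,81)),((-75+10,0,95),None)][:2]+[((75,-100,30),(237,206)),((75,100,30),(408,206))]
r=lambda q:np.concatenate([pix(d,cov(q[:3],q[3],*P))[0]-u for P,u in C]+[pix(d,tfp(q[:3],np.array(P)/1000))[0]-u for P,u in Q])
s=least_squares(r,[.564,.208,-.073,1.45],loss="soft_l1"); print(s.x.round(4)); print(r(s.x).reshape(-1,2).round(1).tolist())
p=[.5642,.2087,-.0734]; r2=lambda t:np.concatenate([pix(d,cov(p,t[0],*P))[0]-u for P,u in C]); s2=least_squares(r2,[1.45]); print("fixed p",s2.x,r2(s2.x).reshape(-1,2).round(1).tolist())
print("fin",cov(s.x[:3],s.x[3],162.5,0,26),cov(p,s2.x[0],162.5,0,26))
E
```

```text
[ 0.5646  0.2099 -0.0701  1.4979]
[[0.9, -1.2], [-0.9, -2.6], [-0.3, 0.5], [0.2, 0.0], [-0.2, 2.1], [0.2, 2.0], [-0.8, 1.1], [1.3, -0.0], [9.8, -0.7], [-6.8, -1.5]]
fixed p [1.49964944] [[-1.6, -0.6], [-3.4, -3.0], [-2.8, 1.0], [-2.3, -0.4], [-2.8, 2.0], [-2.4, 2.0]]
fin [0.6883701  0.20119216 0.26096212] [0.6882477  0.19957851 0.26093715]
```

Run:
```python
from h import *
from cell import env
p=[.5646,.2095,-.071]; t=cov(p,1.498,162.5,0,29); print(t)
go(env.get_obs(),([t[0],t[1],.33],175.9),(t,175.9))
```

```text
[0.691384   0.20048318 0.26117885]
-2.93 0.41 0.67 -0.00 -0.00 -0.04  rows>=1.2
-2.93 0.41 3.42 -0.00 -0.00 -0.04  rows>=1.8
```

jog_arm(
  moves="-1 0.2 0.2 0 0 0;-2 0.41 0.5 0 0 0;-2.93 0.41 0.7 0 0 0;-2.93 0.41 1.3 0 0 0;-2.93 0.41 2.1 0 0 0;-2.93 0.41 2.9 0 0 0;-2.93 0.41 3.42 0 0 0;-2.93 0.41 3.42 0 0 0",
)

```text
time_s: 18.55
ee_pos: [0.691, 0.1999, 0.26]
ee_rot: [[-0.997, 0.075, -0.002], [0.075, 0.997, -0.001], [0.002, -0.001, -1.0]]
force: [-0.7, 0.1, 0.1]
width: 0.498
gripper_force: 0.0
```

jog_arm(
  moves="0 0 0 0 0 0;0 0 0 0 0 0;0 0 0 0 0 0;0 0 0 0 0 0;0 0 0 0 0 0;0 0 0 0 0 0;0 0 0 0 0 0;0 0 0 0 0 0",
  grip=-1,
  force=25,
)

```text
time_s: 19.55
ee_pos: [0.6916, 0.2008, 0.2625]
ee_rot: [[-0.997, 0.075, 0.002], [0.075, 0.997, 0.001], [-0.002, 0.001, -1.0]]
force: [1.2, -0.0, 5.9]
width: 0.162
gripper_force: 28.9
```

Run:
```python
from h import *
from cell import env
o=env.get_obs(); st(o); p=[.5646,.2095,-.071]; R=np.array(o["ee_rot"])
# follow arc about hinge, keeping current radius
b=o["ee_pos"]; H=tfp(p,[.110,0,.097]); ax=np.array([-np.sin(p[2]),np.cos(p[2]),0]); 
v=b-H; fx=np.array([np.cos(p[2]),np.sin(p[2]),0]); print("l,h angle",v@fx,v[2])
phi0=np.arctan2(v[2],-(v@fx)); rho=np.hypot(v[2],v@fx); th0=phi0-np.arctan2(29,162.5); print("theta",th0,"rho",rho)
for th in np.arange(th0,-.001,-th0/16):
    ph=th+np.arctan2(29,162.5); x=H+fx*(-rho*np.cos(ph))+ax*(v@ax); x[2]=H[2]+rho*np.sin(ph)
    s=R.T@(x-b)/.025; print(round(th,2),s.round(2))
```

```text
t 19.55 [0.6916 0.2008 0.2625] yaw 175.7 zax [ 0.002  0.001 -1.   ] F [ 1.2 -0.   5.9] w 0.162 g 28.9 j [  2.  46. -48.  50.  32.  94.  53.]
l,h angle 0.017306085267573663 0.16548680761485154
theta 1.4983920479652044 rho 0.16638925470667695
1.5 [0. 0. 0.]
1.4 [ 0.62 -0.   -0.04]
1.31 [ 1.24 -0.   -0.02]
1.22 [ 1.86 -0.01  0.06]
1.12 [ 2.47 -0.01  0.2 ]
1.03 [ 3.06 -0.01  0.39]
0.94 [ 3.63 -0.01  0.64]
0.84 [ 4.18 -0.02  0.94]
0.75 [ 4.7  -0.02  1.29]
0.66 [ 5.18 -0.02  1.69]
0.56 [ 5.62 -0.02  2.13]
0.47 [ 6.02 -0.03  2.61]
0.37 [ 6.37 -0.03  3.12]
0.28 [ 6.67 -0.03  3.67]
0.19 [ 6.92 -0.03  4.24]
0.09 [ 7.12 -0.03  4.83]
0.0 [ 7.25 -0.03  5.44]
```

jog_arm(
  moves="0.31 0 -0.02 0 0 0;0.62 0 -0.04 0 0 0;0.93 0 -0.03 0 0 0;1.24 0 -0.02 0 0 0;1.55 0 0.02 0 0 0;1.86 0 0.06 0 0 0;2.16 -0.01 0.13 0 0 0;2.47 -0.01 0.2 0 0 0",
)

```text
time_s: 20.55
ee_pos: [0.6288, 0.2052, 0.2561]
ee_rot: [[-0.997, 0.074, -0.001], [0.074, 0.997, 0.0], [0.001, 0.0, -1.0]]
force: [1.4, 2.1, 3.5]
width: 0.159
gripper_force: 28.3
```

jog_arm(
  moves="0.3 0 0.1 0 0 0;0.59 0 0.19 0 0 0;0.88 0 0.31 0 0 0;1.16 0 0.44 0 0 0;1.44 0 0.59 0 0 0;1.71 -0.01 0.74 0 0 0;1.97 -0.01 0.91 0 0 0;2.23 -0.01 1.09 0 0 0",
)

```text
time_s: 21.55
ee_pos: [0.5741, 0.209, 0.2286]
ee_rot: [[-0.997, 0.075, 0.001], [0.075, 0.997, 0.001], [-0.001, 0.001, -1.0]]
force: [2.9, 3.7, 0.7]
width: 0.165
gripper_force: 31.6
```

Run:
```python
from h import *
from cell import env
o,d,i=wcam(env,"w6"); st(o); p=[.5646,.2095,-.071]
H=tfp(p,[.110,0,.097]); v=o["ee_pos"]-H; fx=np.array([np.cos(p[2]),np.sin(p[2]),0])
print(np.arctan2(v[2],-(v@fx))-np.arctan2(29,162.5),np.hypot(v[2],v@fx))
```

```text
t 21.55 [0.5741 0.209  0.2286] yaw 175.7 zax [ 0.001  0.001 -1.   ] F [2.9 3.7 0.7] w 0.165 g 31.6 j [ 10.  35. -52.  77.  27.  81.  44.]
0.7422488808724508 0.16561062551641248
```

jog_arm(
  moves="0.24 -0.01 0.19 0 0 0;0.48 -0.02 0.4 0 0 0;0.7 -0.03 0.61 0 0 0;0.92 -0.04 0.84 0 0 0;1.12 -0.05 1.07 0 0 0;1.32 -0.06 1.32 0 0 0;1.5 -0.06 1.57 0 0 0;1.67 -0.06 1.83 0 0 0",
)

```text
time_s: 22.6
ee_pos: [0.5338, 0.2118, 0.1836]
ee_rot: [[-0.997, 0.074, 0.004], [0.074, 0.997, 0.003], [-0.004, 0.004, -1.0]]
force: [5.4, 6.1, -0.1]
width: 0.157
gripper_force: 28.9
```

jog_arm(
  moves="0.16 0 0.27 0 0 0;0.3 0 0.55 0 0 0;0.43 0 0.83 0 0 0;0.55 0 1.12 0 0 0;0.65 0 1.41 0 0 0;0.75 0 1.71 0 0 0;0.8 0 1.9 0 0 0;0.83 0 2.05 0 0 0",
)

```text
time_s: 23.6
ee_pos: [0.5116, 0.2134, 0.1321]
ee_rot: [[-0.997, 0.074, 0.001], [0.074, 0.997, 0.003], [-0.0, 0.003, -1.0]]
force: [1.5, 4.9, 1.2]
width: 0.161
gripper_force: 25.7
```

Run:
```python
from h import *
from cell import env
o=env.get_obs(); st(o); p=[.5646,.2095,-.071]
H=tfp(p,[.110,0,.097]); v=o["ee_pos"]-H; fx=np.array([np.cos(p[2]),np.sin(p[2]),0])
print(np.arctan2(v[2],-(v@fx))-np.arctan2(29,162.5),np.hypot(v[2],v@fx))
```

```text
t 23.6 [0.5116 0.2134 0.1321] yaw 175.8 zax [ 0.001  0.003 -1.   ] F [1.5 4.9 1.2] w 0.161 g 25.7 j [ 12.  33. -52.  94.  28.  66.  38.]
0.03539211404993653 0.16689589725892387
```

jog_arm(
  moves="0 0 0.06 0 0 0;0.01 0 0.12 0 0 0;0.02 0 0.18 0 0 0;0.02 0 0.22 0 0 0;0.03 0 0.26 0 0 0;0.03 0 0.3 0 0 0;0.03 0 0.34 0 0 0;0.03 0 0.34 0 0 0",
)

```text
time_s: 24.6
ee_pos: [0.5098, 0.2135, 0.1234]
ee_rot: [[-0.997, 0.073, -0.002], [0.073, 0.997, 0.002], [0.002, 0.002, -1.0]]
force: [1.4, 6.5, 0.6]
width: 0.155
gripper_force: 25.5
```

jog_arm(
  moves="0 0 0.05 0 0 0;0 0 0.1 0 0 0;0 0 0.15 0 0 0;0 0 0.2 0 0 0;0 0 0.2 0 0 0;0 0 0.2 0 0 0;0 0 0.2 0 0 0;0 0 0.2 0 0 0",
)

```text
time_s: 25.6
ee_pos: [0.5098, 0.2135, 0.123]
ee_rot: [[-0.997, 0.074, 0.0], [0.074, 0.997, -0.0], [-0.0, -0.0, -1.0]]
force: [-8.2, -0.9, 25.0]
width: 0.158
gripper_force: 29.2
```

jog_arm(
  moves="0 0 -0.1 0 0 0;0 0 -0.15 0 0 0;0 0 -0.15 0 0 0;0 0 -0.15 0 0 0;0 0 -0.8 0 0 0;0 0 -1.6 0 0 0;0 0 -2.4 0 0 0;0 0 -2.4 0 0 0",
  grip=0,
)

```text
time_s: 26.6
ee_pos: [0.5121, 0.2131, 0.1809]
ee_rot: [[-0.997, 0.075, 0.004], [0.075, 0.997, 0.002], [-0.004, 0.002, -1.0]]
force: [0.3, -0.5, -0.3]
width: 0.504
gripper_force: 0.0
```

Run:
```python
from h import *
from cell import env
o,d,i=wcam(env,"w7"); st(o); p=[.5646,.2095,-.071]
kr,ks=tfp(p,[-.105,.045,.105]),tfp(p,[-.105,-.045,.105]); print(kr,ks)
m=np.zeros((480,800,3),np.uint8); m[:,:640]=i[:,:,::-1]; m[:170,645:795]=env.capture("side")["img"][:,:,::-1][160:330,225:375]
for k in (kr,ks,cov(p,0,185,0,6)): u=pix(d,k)[0]; print(u); cv2.circle(m,tuple(u.astype(int).tolist()),3,(0,0,255),-1)
cv2.imwrite("pics/w7.png",m)
go(o,([*kr[:2],.16],175.9),([*kr[:2],.130],175.9),([*ks[:2],.16],175.9))
```

```text
t 26.6 [0.5121 0.2131 0.1809] yaw 175.7 zax [ 0.004  0.002 -1.   ] F [ 0.3 -0.5 -0.3] w 0.504 g 0.0 j [ 13.  30. -54.  91.  26.  72.  40.]
[0.46305686 0.26183536 0.105     ] [0.45667222 0.17206211 0.105     ]
[394.10959215 171.31622103]
[236.33453161 172.04004412]
[315.46914614 221.41115901]
2.10 1.80 0.83 0.03 0.05 -0.04  rows>=1.2
2.11 1.79 2.03 0.03 0.05 -0.04  rows>=1.4
2.09 -1.80 0.82 0.03 0.05 -0.04  rows>=1.2
```

View pics/w7.png

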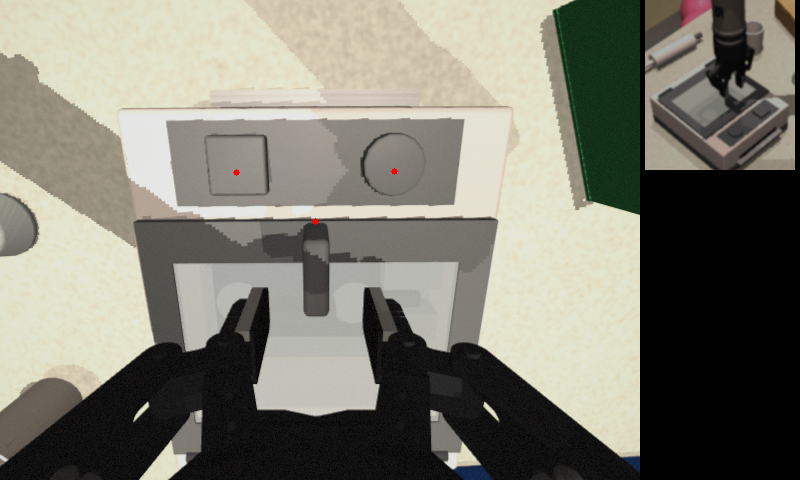

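The cover is shut on its stop (front edge at row 220). Round key is centred at (394,163), square at (237,164), about 4 mm nearer the robot than predicted.

jog_arm(
  moves="0.8 0.7 0 0 0 0;1.5 1.4 0 0 0 0;2.22 1.8 0.4 0 0 0;2.22 1.8 0.8 0 0 0;2.22 1.8 1 0 0 0;2.22 1.8 1 0 0 0;2.22 1.8 1 0 0 0;2.22 1.8 1 0 0 0",
  grip=-1,
)

```text
time_s: 27.7
ee_pos: [0.4594, 0.2609, 0.1538]
ee_rot: [[-0.997, 0.076, 0.001], [0.076, 0.997, 0.0], [-0.001, 0.0, -1.0]]
force: [0.3, 0.5, 0.0]
width: -0.003
gripper_force: 0.0
```

jog_arm(
  moves="0 0 0.3 0 0 0;0 0 0.6 0 0 0;0 0 0.9 0 0 0;0 0 1.1 0 0 0;0 0 1.3 0 0 0;0 0 1.4 0 0 0;0 0 1.5 0 0 0;0 0 1.5 0 0 0",
)

```text
time_s: 28.7
ee_pos: [0.4587, 0.2609, 0.1177]
ee_rot: [[-0.997, 0.075, 0.0], [0.075, 0.997, -0.001], [-0.001, -0.001, -1.0]]
force: [-5.1, -3.6, 12.7]
width: -0.003
gripper_force: 6.1
```

jog_arm(
  moves="0 0 0.06 0 0 0;0 0 0.06 0 0 0;0 0 0.06 0 0 0;0 0 -0.4 0 0 0;0 0 -1 0 0 0;0 0 -1.5 0 0 0;0 0 -1.5 0 0 0;0 0 -1.5 0 0 0",
)

```text
time_s: 29.7
ee_pos: [0.4588, 0.2607, 0.1531]
ee_rot: [[-0.997, 0.075, -0.001], [0.075, 0.997, -0.0], [0.0, -0.0, -1.0]]
force: [-0.3, -0.3, -0.1]
width: -0.002
gripper_force: 0.0
```

jog_arm(
  moves="0 -0.7 0 0 0 0;0 -1.4 0 0 0 0;0 -2.1 0 0 0 0;0 -2.8 0 0 0 0;0 -3.58 0 0 0 0;0 -3.58 0 0 0 0;0 -3.58 0 0 0 0;0 -3.58 0 0 0 0",
)

```text
time_s: 30.7
ee_pos: [0.452, 0.1729, 0.1535]
ee_rot: [[-0.997, 0.073, -0.0], [0.073, 0.997, 0.001], [0.0, 0.001, -1.0]]
force: [0.3, -1.0, -0.4]
width: -0.001
gripper_force: 0.0
```

jog_arm(
  moves="0 0 0.3 0 0 0;0 0 0.6 0 0 0;0 0 0.9 0 0 0;0 0 1.1 0 0 0;0 0 1.3 0 0 0;0 0 1.4 0 0 0;0 0 1.5 0 0 0;0 0 1.56 0 0 0",
)

```text
time_s: 31.7
ee_pos: [0.4521, 0.1718, 0.1173]
ee_rot: [[-0.997, 0.075, 0.0], [0.075, 0.997, -0.003], [-0.0, -0.003, -1.0]]
force: [-9.4, -5.6, 29.2]
width: -0.0
gripper_force: 14.5
```

jog_arm(
  moves="0 0 0 0 0 0;0 0 0 0 0 0;0 0 0 0 0 0;0 0 -0.5 0 0 0;0 0 -1.5 0 0 0;0 0 -3 0 0 0;0 0 -4.5 0 0 0;1 0 -6 0 0 0",
)

```text
time_s: 32.7
ee_pos: [0.4287, 0.173, 0.2657]
ee_rot: [[-0.997, 0.077, 0.001], [0.077, 0.997, 0.002], [-0.001, 0.002, -1.0]]
force: [-0.1, -0.8, 1.2]
width: 0.003
gripper_force: 0.0
```

Run:
```python
from h import *
from cell import env
o,d,i=wcam(env,"w8"); st(o)
m=np.zeros((480,800,3),np.uint8); m[:,:640]=i[:,:,::-1]; s=env.capture("side")["img"][:,:,::-1]; m[:170,645:795]=s[160:330,225:375]; m[200:300,660:780]=s[120:220,340:460]
s=env.capture("scene")["img"][:,:,::-1]; m[310:470,640:800]=s[160:320,260:420]
cv2.imwrite("pics/w8.png",m)
```

```text
t 32.7 [0.4287 0.173  0.2657] yaw 175.6 zax [ 0.001  0.002 -1.   ] F [-0.1 -0.8  1.2] w 0.003 g 0.0 j [ 28.  15. -62.  96.  13.  77.  49.]
```

View pics/w8.png

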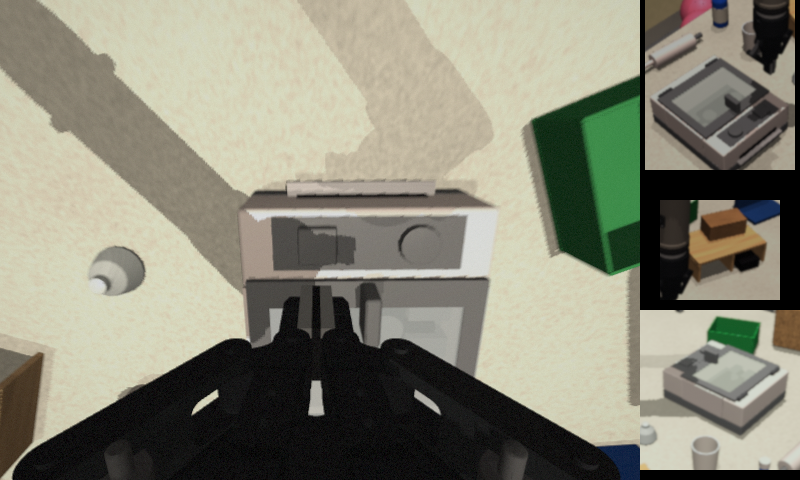

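The cover is shut, both keys are up again, the rack, spare case, carton, weight, cup and basket are in place, and the gripper is clear.

```bash
python3 -c "
from cell import env
print(env.finish_job())"
```

```text
the job is handed in; nothing more can be done
None
```

I handed the job in at 33 s with every step done in the order asked: the cassette is seated with its tab in the channel, the cover was lowered onto its stop, the round key and then the square key were pressed down and released, and the other items looked undisturbed. The judge's result was not shown.

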